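Refit the heater's gas-valve knob and hold the pilot pressed

ROBOT

A 6-joint arm with a two-finger parallel gripper is mounted at the origin on the work surface. World frame = base frame: x ahead of the robot, y to its left, z up, the work surface at z = 0. Lengths are in mm, angles in rad, forces in N, time in s.
With the tool pointing down it reaches from about 275 to 1000 mm from the base axis. Payload 8.4 kg.
Tool frame: the origin (TCP) lies between the finger pads; the fingertips stand 22 mm ahead of it and the grasp point (between the pads) lies 3 mm ahead of it (r.nose_length is the z of the fingertips in the tool frame, in mm); z points along the fingers, y is the line along which they close (so a half turn about z gives the same grasp; the last joint's range is limited). The gripper opens to 85 mm and grips with 20 to 120 N. Pads are 22 mm wide; open, the fingers measure 114 mm over their backs; the gripper's body (76 mm by 85 mm) begins 54 mm behind the grasp point. The pads swing forward as they close: fully open they stand 13 mm farther back than shut.
Start: joints at [1.167, 0.353, 1.633, -0, 1.155, -0.002], TCP at [244.421, 575.227, 253.281] pointing down, gripper open.
Joint ranges: [-2.63, 2.63], [-0.92, 2.1], [0.06, 2.66], [-1.3, 4.44], [0, 2.69], [-3.02, 3.02]. Speed limits (rad/s): [2.22, 2.22, 2.79, 3.14, 3.14, 3.14].

INTERFACE

Orientations are given as [roll, pitch, yaw] about the fixed x, y, z axes, in that order (R = Rz(yaw) Ry(pitch) Rx(roll)).
In Python, from rig import r, cams gives the robot as it stands.
- The arm moves only by the shell command python3 -m handwheel 'ROWS' [FORCE]. ROWS is rows parted by semicolons, their numbers by spaces, 1 to 5 of them, each of 7 numbers: a rotation vector rx, ry, rz in rad, then dx, dy, dz in mm, then the opening from 0.0 (shut) to 1.0 (fully open); each row shifts and turns the commanded pose from where the row before left it, along the tool's axes as they then stand; what a row does not reach is not made up. A row lasts 1/12 s, in which the tool goes at most 41.7 mm and 0.125 rad, less where a joint would pass 70% of its speed; a pose out of reach is approached as far as the arm can. The fingers move at their own pace and stop on an object; FORCE is the grip in N (left out, the last holds). Time passes only in rows, so rows that do not move let the fingers close. It prints the time, the measured TCP pose, the force, the opening and the grip force at its end.
- r.sense(): the state, without advancing time (a new reading comes with each control period).
- cams.grab_frame(name): name is "scene" or "side" or "wrist"; returns the picture (480x640x3 uint8, red, green, blue); there is no depth.
- cams.camera_params(name): a dict with "fx", "fy", "cx", "cy" (pixels), "dist_coeffs" ([k1, k2, p1, p2, k3] as OpenCV has them; the pictures are not rectified), "rvec" (rotation vector, rad) and "tvec" (3), from world to camera coordinates, as OpenCV has them. Camera axes: x right, y down, z forward; pixel columns grow to the right and rows downward; lengths in mm; the calibration is good to about 2 mm. A picture is of the moment at which its call begins: read the wrist's pose just before it. camera_params takes no time and is no camera call; for the wrist camera it gives the pose at the moment of the call.
- r.sign_off(): hands the job in; it is judged then, once.
The state is a dict: "clock": time; "qpos": joint angles; "qvel": joint speeds; "joint_efforts": joint torques, N m; "eef_pos": TCP position; "tcp_rot": TCP orientation; "contact_force": force on the tool from outside, world axes, zero at the start; "wrist_torque": the same for the moment, N m; "opening": opening from 0.0 (shut) to 1.0 (fully open); "grasp_force": force on a finger pad.
Only numpy, scipy, OpenCV 4.12 (cv2) and the standard library are available. Lean on these libraries where they do the work, as an engineer would, in place of code of your own. Each camera call takes 0.05 s, during which the arm holds its last target. There are 200 camera calls.

TASK

Prise up the hinged cover of the grey gas control unit with the blade of the gasket scraper in the slot at the cover's front edge, swing the cover fully back and lay the scraper flat on the bench. Then take the loose black knob, turn it so that the flat in its bore matches the flat on the valve spindle inside the unit, push it fully onto the spindle and press it down to the spring stop, as for lighting the pilot. Finish while still holding the knob pressed down, and leave the other things on the bench where they are.

Things in the scene. Friction and masses are not known exactly. Their poses are not given: they have to be found in the camera images.
- unit: Gas control unit screwed to the bench: an open-topped grey sheet-metal case 150 mm deep (its x) by 170 mm wide (y) by 75 mm high, walls 3 mm, closed by a cover. Origin: centre of its underside. Its -x side is the front, turned roughly to the robot. Inside, 10 mm in front of the centre, stands the valve spindle; nothing else inside is higher than 38 mm above the bench.
- pry_slot (a point): Middle of the pry slot: an opening in the top edge of the unit's front wall, straight below the cover's front edge, 50 mm wide and 10 mm high (65 to 75 mm above the bench). The point is on the front face, 75 mm ahead of the unit's origin, 70 mm above the bench; same axes as the unit (+x leads into the case).
- cover_plate: The grey cover of the unit: flat sheet 150 x 170 mm, 3 mm thick, 0.24 kg, flush with the case, no handle; closed, its underside is 75 mm above the bench and meets the top of the pry slot. Origin on the hinge line (underside), the plate reaches 150 mm along its own -x.
- cover (a joint): Opening angle of the cover about a hinge along the unit's y axis at the top of its rear wall (75 mm behind the unit's origin, 75 mm up): 0 shut (always at the start), positive as the front edge rises, 2.6 at the stop. Slight friction; left below about 1.4 it falls shut, beyond about 1.75 it falls back onto the stop and rests there.
- spindle_tip (a point): Centre of the top end of the steel valve spindle, 56 mm above the bench when not pressed, 24 mm free length: a round bar 12 mm in diameter with one flat 2.5 mm from the axis (8.5 mm across), edges chamfered by 2 mm at the tip. Its x axis points squarely out of the flat, its z axis up along the spindle.
- spindle_turn (a joint): Angle of the spindle about its upright axis relative to the unit (rad, counter-clockwise from above, 0 = flat towards the unit's +x, stops at -1 and 1); it turns stiffly (0.08 N m).
- spindle_push (a joint): How far the spindle is pressed down (m): 0 up, 0.006 at the stop. A spring pushes it up with 5 N at 0 and 11 N at the stop.
- knob: Loose black plastic knob, about 45 g, lying bore down on the bench: round skirt 44 mm across and 16 mm high, on it a bar grip 12 mm thick (across its y), reaching from 16 to 34 mm above the underside and along its x from -18 to +21 mm, pointed at the +x end, with a white pointer line on top. Origin: centre of the underside, on the bore axis.
- knob_bore (a point): Middle of the floor of the knob's blind bore, 14 mm above its underside; axes as the knob. The bore opens downwards, 14 mm deep, 13.8 mm across, with a flat 3.4 mm from the axis on the pointed (+x) side: it goes on only with the nose over the spindle's flat, within about 0.15 rad. Fully on, this point meets the spindle's tip.
- scraper: Gasket scraper, about 110 g, 210 mm long, lying along its x: wooden handle from x = -115 to -5 mm, 26 mm wide (y) and 20 mm thick, then a narrower 14 mm thick steel ferrule to +9 mm; flat steel blade to +95 mm, 25 mm wide and 2.4 mm thick, half way up the handle (10 mm above the bench). Origin: on the underside, 5 mm ahead of the handle's end; balance point about x = -30 mm.
- scraper_tip (a point): Middle of the scraper blade's front edge, 95 mm ahead of its origin and 10 mm above the underside; same axes as the scraper.
- hammer: Bystander, to be left alone: hammer, 260 mm long.
- wrench: Bystander, to be left alone: combination spanner, 180 mm long.
- socket_a: Bystander, to be left alone: steel socket, 26 mm across, 32 mm tall.
- socket_b: Bystander, to be left alone: steel socket, 22 mm across, 30 mm tall.
- grease_tin: Bystander, to be left alone: steel tin, 80 mm across, 55 mm tall.
- bearing: Bystander, to be left alone: bearing ring, 62 mm across, 16 mm tall.
- bolt: Bystander, to be left alone: hex bolt standing on its head, 55 mm tall.
- brush: Bystander, to be left alone: parts brush, 200 mm long.
Not all that is in view belongs to the job. There is more than one size of the scraper; the one meant has the size given above. Several things have the shape of the knob; the one meant has the colours described above.

How it is judged (in metres and radians):
On the way, in this order (a step that is already met when the one before it is completed fails the run):
1. the cover is levered up by the scraper (value of joint cover above 0.2 rad and contact force between scraper and cover_plate above 0.2 N), for 0.1 s.
2. the cover is swung fully back (value of joint cover above 2.3 rad), for 0.2 s.
3. the scraper lies flat on the bench, let go (height (world z) of scraper below 0.008 m and angle between scraper's own z axis and vertical below 0.15 rad and contact force between the fingers and scraper below 0.05 N), for 0.2 s.
4. the knob is fully on the spindle, flat on flat (z of knob in the frame of spindle_tip below -0.0115 m and horizontal distance between knob and spindle_tip below 0.0023 m and angle between knob's own z axis and vertical below 0.1 rad), for 0.1 s.
At the end, for the whole second after the job is handed in: Knob fully on the spindle (underside over 11.5 mm below its tip, axes within 2.3 mm, tilt under 0.1 rad), still held by the fingers and pressing the spindle over 4.5 of its 6 mm down; cover open past 2.3 rad; scraper lying flat on the bench, let go (all of step 3 and all of step 4 and value of joint spindle_push above 0.0045 m and contact force between the fingers and knob above 2 N and value of joint cover above 2.3 rad); the arm keeps its last pose, push and grip.
It fails at once if a bystander is moved by more than 40 mm (distance of any of hammer, wrench, socket_a, socket_b, grease_tin, bearing, bolt, brush from where it was at the start of the episode above 0.04 m).
It also fails if it takes over 67 s, if anything falls off the work surface, if the arm or the gripper's body presses on something with over 40 N, if the wrist force passes 120 N, or if a joint passes its speed limit or range.

## Working session

There is one attempt and no reset: what is moved stays moved. The work goes in short steps, Python scripts to look and compute and a shell command to move; the robot and the scene stay as the last step left them, time stands still between calls to the robot, and variables do not carry over. Pictures are saved under pics/ and viewed, at most 10 in all, crops included, and the job is handed in when it is done.

```bash
ls; mkdir -p pics
cat > h.py <<'E'
import numpy as np, cv2
from scipy.spatial.transform import Rotation as R
from rig import r, cams
def P(n):
    p=cams.camera_params(n); K=np.array([[p['fx'],0,p['cx']],[0,p['fy'],p['cy']],[0,0,1.]])
    return K,np.array(p['dist_coeffs'],float),np.array(p['rvec'],float).ravel(),np.array(p['tvec'],float).ravel()
def ray(p,uv):
    K,d,rv,t=p; M=cv2.Rodrigues(rv)[0]
    q=cv2.undistortPoints(np.array(uv,float).reshape(-1,1,2),K,d).reshape(-1,2)
    return -M.T@t,(M.T@np.c_[q,np.ones(len(q))].T).T
def plane(p,uv,z):
    c,d=ray(p,uv); return c+d*((z-c[2])/d[:,2])[:,None]
def tri(p1,u1,p2,u2):
    c1,d1=ray(p1,[u1]);c2,d2=ray(p2,[u2]);d1=d1[0];d2=d2[0]
    s=np.linalg.lstsq(np.c_[d1,-d2],c2-c1,rcond=None)[0]; a=c1+s[0]*d1;b=c2+s[1]*d2
    return (a+b)/2,np.linalg.norm(a-b)
def proj(p,X): return cv2.projectPoints(np.array(X,float).reshape(-1,1,3),p[2],p[3],p[0],p[1])[0].reshape(-1,2)
E
python3 - <<'E'
from h import *
for n in ['scene','side','wrist']:
    cv2.imwrite(f'pics/{n}0.png',cams.grab_frame(n)[:,:,::-1]); p=P(n); print(n,-cv2.Rodrigues(p[2])[0].T@p[3],p[0][0,0])
print(r.sense())
E
```

```text
pics
scene [1490.41060777  599.73579607  824.4707208 ] 513.6119063007548
side [  370.18192376 -1071.00209977   651.6490377 ] 536.2834635034417
wrist [165.7001447  607.53065316 373.29129864] 397.1019054018791
{'clock': 0.15, 'qpos': array([ 1.16659946e+00,  3.53518307e-01,  1.63393704e+00,  2.45411172e-05,
        1.15519738e+00, -2.40224649e-03]), 'qvel': array([-0.00129399, -0.00262729, -0.00220243, -0.00047781, -0.00020392,
       -0.00156874]), 'joint_efforts': array([ 1.27741318e-03, -6.05638790e+01, -3.42340422e+01,  1.89864008e-04,
        6.14436416e-03, -5.11303153e-05]), 'eef_pos': array([244.28554416, 574.92776327, 252.7270956 ]), 'tcp_rot': array([-3.14053264e+00, -2.49880225e-05,  2.73978810e+00]), 'contact_force': array([ 0.1342153 ,  0.18260252, -0.07270015]), 'wrist_torque': array([-0.01750923, -0.03585221,  0.02959899]), 'grasp_force': 0.0, 'opening': 0.9976131670636738}
```

View pics/scene0.png

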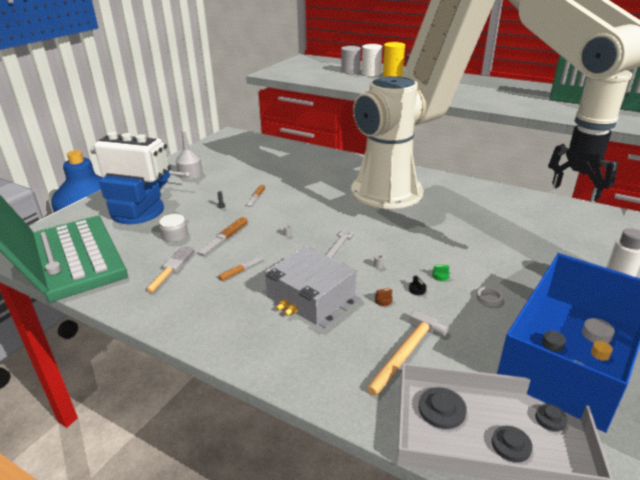

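View pics/side0.png

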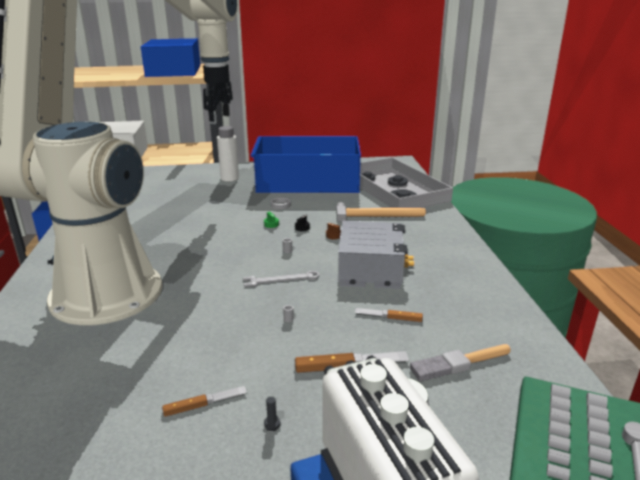

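Scene view: scraper candidates are A (223,237), B (241,268) and C (257,195). Knob candidates are black (417,286), green (441,271) and brown (384,297). The unit is at (312,285), with the spanner behind it and the hammer at (410,350). In the side view the scrapers are A (350,361), B (390,315) and C (204,402), and the black knob is at (302,224).

Run:
```python
from h import *
s=P('scene');d=P('side')
for n,a,b in [('A',(247,221),(200,252)),('B',(221,275),(263,259)),('C',(264,187),(248,205))]:
    X=plane(s,[a,b],10); print(n,X.round(0).tolist(),np.linalg.norm(X[0]-X[1]))
for n,a,b in [('A',(295,364),(408,356)),('B',(422,318),(356,312)),('C',(163,410),(245,391))]:
    X=plane(d,[a,b],10); print(n,X.round(0).tolist(),np.linalg.norm(X[0]-X[1]))
print('knob',tri(s,(417,286),d,(302,224)))
# unit top corners in scene: 
print('unit top',plane(s,[(266,270),(305,248),(356,268),(317,295)],78).round(0).tolist())
print('unit top side',plane(d,[(342,222),(340,256),(402,257)],78).round(0).tolist())
for n,u,v in [('hammerhead',(432,323),(341,213)),('sockA',(379,262),(287,248)),('sockB',(288,231),(288,316)),('tin',(173,228),(413,392)),('brush',(170,270),(460,360)),('bolt',(221,200),(272,415))]:
    print(n,tri(s,u,d,v))
```

```text
A [[414.0, -290.0, 10.0], [618.0, -304.0, 10.0]] 204.28115944754168
B [[675.0, -182.0, 10.0], [560.0, -126.0, 10.0]] 127.5236850764386
C [[197.0, -378.0, 10.0], [329.0, -349.0, 10.0]] 135.25379223587834
A [[410.0, -303.0, 10.0], [621.0, -304.0, 10.0]] 210.6385566543858
B [[681.0, -187.0, 10.0], [549.0, -151.0, 10.0]] 136.6801825075687
C [[187.0, -395.0, 10.0], [320.0, -364.0, 10.0]] 137.0563624260672
knob (array([471.60031783, 289.80996166,  12.19536307]), np.float64(0.48563962456035964))
unit top [[673.0, -32.0, 78.0], [543.0, 2.0, 78.0], [559.0, 158.0, 78.0], [696.0, 127.0, 78.0]]
unit top side [[563.0, 151.0, 78.0], [532.0, -27.0, 78.0], [669.0, -47.0, 78.0]]
hammerhead (array([590.07838455, 367.78876954,   9.65436711]), np.float64(9.667212055496146))
sockA (array([420.40400275, 159.97719761,   8.70244138]), np.float64(4.280894930204176))
sockB (array([ 404.94908605, -145.76217009,    9.22018949]), np.float64(4.646284991217573))
tin (array([ 592.73521733, -427.01007993,   39.32687724]), np.float64(4.471554043793987))
brush (array([ 717.45759165, -322.06101474,    5.4519409 ]), np.float64(4.2974327736265785))
bolt (array([ 363.10476413, -434.67331165,   21.58167196]), np.float64(3.838270359498453))
```

Run:
```python
import cv2,numpy as np
a=cv2.imread('pics/scene0.png');b=cv2.imread('pics/side0.png')
A=cv2.resize(a[180:340,190:470],(800,457),interpolation=cv2.INTER_CUBIC)
cv2.imwrite('pics/c1.png',A)
B=cv2.resize(b[200:400,240:440],(600,600),interpolation=cv2.INTER_CUBIC)
cv2.imwrite('pics/c2.png',B)
```

```text
(no output)
```

View pics/c1.png

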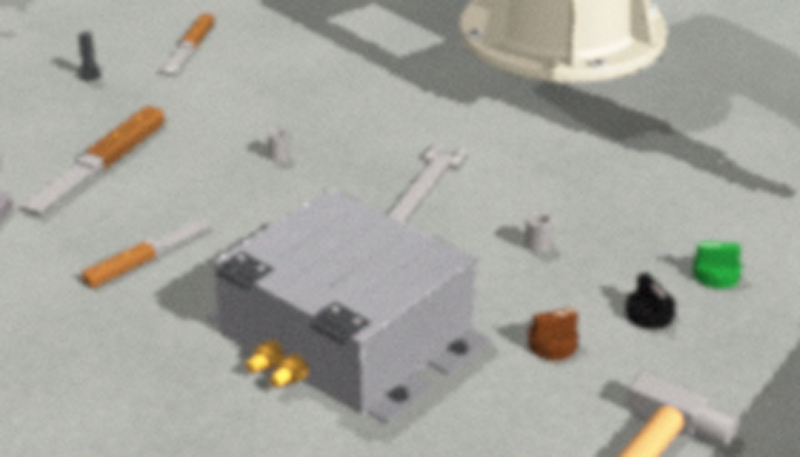

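Scraper A is 205–210 mm long, so it is the right one; B and C are about 135 mm. The crop shows the true-black knob at (650,303) between the green and brown ones. Next I move over the knob and unit with the tool at yaw 0.

```bash
T='python3 -m handwheel'
$T '0 0 0 -26 -22.8 0 1;0 0 0 -26 -22.8 0 1;0 0 0 -26 -22.8 0 1;0 0 0 -26 -22.8 0 1;0 0 0 -26 -22.8 0 1' 60
$T '0 0 0 -26 -22.8 0 1;0 0 0 -26 -22.8 0 1;0 0 0 -26 -22.8 0 1;0 0 0 -26 -22.8 0 1;0 0 0 -26 -22.8 0 1' |tail -1
$T '0 0 0 -26 -22.8 0 1;0 0 0 -26 -22.8 0 1;0 0 0 -26 -22.8 0 1' |tail -1
$T '0 0 .125 0 0 -6 1;0 0 .125 0 0 -6 1;0 0 .125 0 0 -6 1;0 0 .125 0 0 -6 1;0 0 .125 0 0 -6 1' |tail -1
$T '0 0 .125 0 0 -6 1;0 0 .125 0 0 -6 1;0 0 .125 0 0 -6 1;0 0 .125 0 0 -6 1;0 0 .125 0 0 -6 1' |tail -1
$T '0 0 .125 0 0 -6 1;0 0 .125 0 0 -6 1;0 0 .125 0 0 -6 1;0 0 .125 0 0 -6 1;0 0 .125 0 0 -6 1' |tail -1
$T '0 0 .125 0 0 -6 1;0 0 .125 0 0 -6 1;0 0 .125 0 0 -6 1;0 0 .125 0 0 -6 1;0 0 .125 0 0 -6 1' |tail -1
$T '0 0 .125 0 0 -6 1;0 0 .125 0 0 -6 1;0 0 0 0 0 0 1;0 0 0 0 0 0 1' |tail -1
python3 - <<'E'
from h import *
import pickle
p=P('wrist'); im=cams.grab_frame('wrist')[:,:,::-1]; cv2.imwrite('pics/w1.png',im); pickle.dump(p,open('w1.pkl','wb'))
print(cv2.Rodrigues(p[2])[0].T[:,2], -cv2.Rodrigues(p[2])[0].T@p[3], r.nose_length, r.sense()['qpos'])
E
```

```text
clock: 0.57
eef_pos: [319.7, 417.9, 253.0]
tcp_rot: [-3.141, -0.0, 2.74]
contact_force: [0.4, 0.4, -0.5]
opening: 1.004
grasp_force: 0.0
grasp_force: 0.0
grasp_force: 0.0
grasp_force: 0.0
grasp_force: 0.0
grasp_force: 0.0
grasp_force: 0.0
grasp_force: 0.0
[-0.327136    0.00313877 -0.94497206] [523.3659429  169.11958854 505.81851431] 22.0 [ 3.66351764e-01 -2.07214536e-03  1.77481603e+00 -9.45754332e-06
  1.36914376e+00  1.94283226e+00]
```

View pics/w1.png

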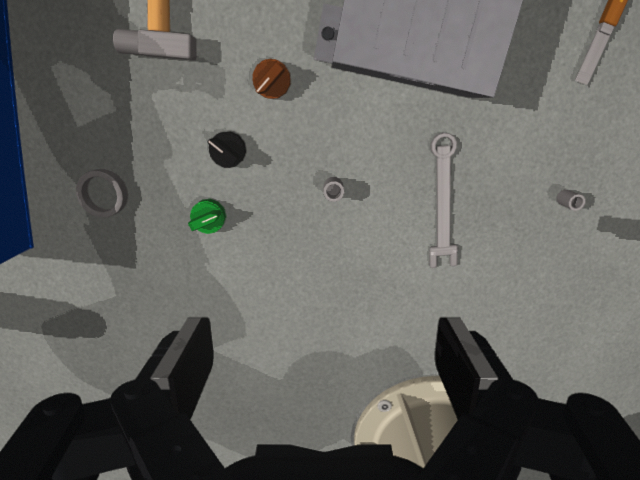

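Wrist view: black knob at (227,150) with its white pointer running (209,140)–(222,152), so the nose points to up-left. The unit's front top edge runs (333,65)–(494,96). The spanner is in front of the unit and the sockets are at (334,190) and (573,201). Now a second view, over the unit and scraper.

```bash
T='python3 -m handwheel'
$T '0 0 0 10 40 0 1;0 0 0 10 40 0 1;0 0 0 10 40 0 1;0 0 0 10 40 0 1;0 0 0 10 40 0 1' >/dev/null
$T '0 0 0 10 40 0 1;0 0 0 10 40 0 1;0 0 0 0 0 0 1;0 0 0 0 0 0 1'
python3 - <<'E'
from h import *
import pickle
p=P('wrist'); im=cams.grab_frame('wrist')[:,:,::-1]; cv2.imwrite('pics/w2.png',im); pickle.dump(p,open('w2.pkl','wb'))
E
```

```text
clock: 4.03
eef_pos: [506.6, -112.3, 384.3]
tcp_rot: [-3.141, 0.002, -0.011]
contact_force: [-1.3, -0.1, 0.1]
opening: 1.0
grasp_force: 0.0
```

View pics/w2.png

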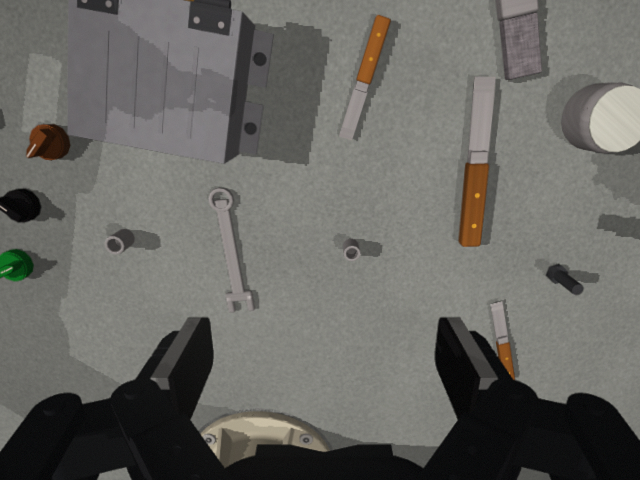

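Wrist view 2: scraper A has its handle end at (470,245), ferrule at (478,158) and blade tip at (484,76). The unit's front corners are at (68,137) and (224,163), with the hinges at the top.

Run:
```python
from h import *
import pickle
p1=pickle.load(open('w1.pkl','rb'));p2=pickle.load(open('w2.pkl','rb'));s=P('scene');d=P('side')
im=cv2.imread('pics/w2.png')
hsv=cv2.cvtColor(im,cv2.COLOR_BGR2HSV)
m=cv2.inRange(hsv,(5,100,60),(20,255,255));m[:140]=0;m[260:]=0;m[:,:440]=0;m[:,520:]=0
c=max(cv2.findContours(m,0,2)[0],key=cv2.contourArea);print(cv2.minAreaRect(c))
bx=cv2.boxPoints(cv2.minAreaRect(c));print(bx.round(1).tolist());print('handle@20',plane(p2,bx,20).round(1).tolist())
print('blade@10',plane(p2,[(473,76),(496,77),(469,152),(490,152)],10).round(1).tolist())
print('height: end',tri(p2,(470,245),d,(295,364)),'tip',tri(p2,(484,76),d,(408,356)), tri(p2,(484,76),s,(200,252)))
g2=cv2.cvtColor(im,6);g1=cv2.cvtColor(cv2.imread('pics/w1.png'),6)
def sp(g,u): return cv2.cornerSubPix(g,np.array([[u]],np.float32),(5,5),(-1,-1),(3,30,.01)).ravel()
for n,a,b in [('FR',(494,96),(224,163)),('FL',(333,65),(68,137))]:
    A=sp(g1,a);B=sp(g2,b);print(n,A,B,tri(p1,A,p2,B),plane(p1,[A],78),plane(p2,[B],78))
print('RR w2',plane(p2,[(245,10),(70,5)],78))
# black knob
im=cv2.imread('pics/w1.png');h=cv2.cvtColor(im,cv2.COLOR_BGR2HSV)
sub=im[125:175,200:250].astype(int); 
m=((im.max(2)<60)*255).astype(np.uint8);m[:125]=0;m[172:]=0;m[:,:203]=0;m[:,252:]=0
print('knob blob',cv2.minEnclosingCircle(max(cv2.findContours(m,0,2)[0],key=cv2.contourArea)))
w=((im.min(2)>120)*255).astype(np.uint8);w[:130]=0;w[160:]=0;w[:,:205]=0;w[:,230:]=0
n,l,st,_=cv2.connectedComponentsWithStats(w);print(st)
big=np.hstack([cv2.resize(im[120:180,195:275],(400,300),interpolation=2),cv2.resize(cv2.imread('pics/w2.png')[175:235,0:80],(400,300),interpolation=2)])
big2=np.hstack([cv2.resize(im[40:115,320:420],(400,300),interpolation=2),cv2.resize(im[40:115,410:510],(400,300),interpolation=2)])
cv2.imwrite('pics/c3.png',np.vstack([big,big2]))
```

```text
((472.8762512207031, 204.73760986328125), (23.582380294799805, 84.08064270019531), 5.710593223571777)
[[457.0, 245.39999389648438], [465.29998779296875, 161.6999969482422], [488.79998779296875, 164.10000610351562], [480.3999938964844, 247.6999969482422]]
handle@20 [[410.5, -285.5, 20.0], [519.2, -285.1, 20.0], [516.2, -314.5, 20.0], [406.9, -316.9, 20.0]]
blade@10 [[617.8, -288.0, 10.0], [616.8, -315.4, 10.0], [529.7, -292.0, 10.0], [529.6, -318.4, 10.0]]
height: end (array([ 409.19129644, -305.62801343,   12.7283182 ]), np.float64(2.033726067159911)) tip (array([ 619.60843642, -301.9633547 ,    8.7864273 ]), np.float64(3.526626390243237)) (array([ 618.41109071, -301.85288908,   10.76771088]), np.float64(2.3818383033037156))
FR [491.0106    97.850235] [223.607   163.45995] (array([527.49749652,  -4.12301786,  73.76558322]), np.float64(0.17785515595744145)) [[527.37168914  -2.44830185  78.        ]] [[528.203544    -5.18299987  78.        ]]
FL [330.3891    65.715645] [ 67.03637 134.25563] (array([560.11663707, 163.16961595,  73.83728998]), np.float64(4.109333829010634)) [[557.76940867 162.78901755  78.        ]] [[562.38140132 161.03186048  78.        ]]
RR w2 [[675.61106403 -38.31212534  78.        ]
 [685.79143945 133.59672894  78.        ]]
knob blob ((226.256103515625, 149.10975646972656), 19.143444061279297)
[[     0      0    640    480 307094]
 [   205    130      9      2     14]
 [   205    139      6     21     64]
 [   209    141     14     11     28]]
```

View pics/c3.png

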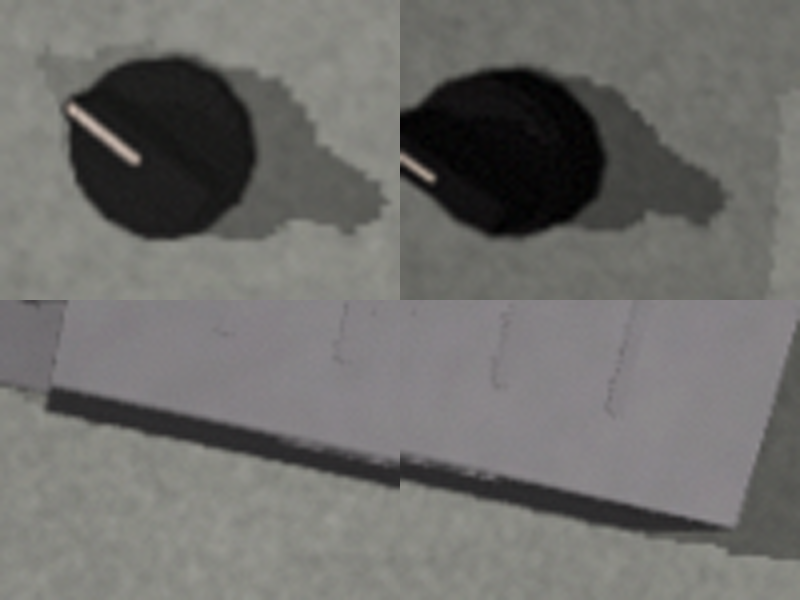

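The knob line runs from its nose at (208.6,141) to (222.4,152). The unit front edge measures 170 mm long, yaw ≈ -0.2. The scraper lies at yaw ≈ 0, y ≈ -302. Next: grasp the scraper.

```bash
T='python3 -m handwheel'
$T '0 0 0 -2 21 32 1;0 0 0 -2 21 32 1;0 0 0 -2 21 32 1;0 0 0 -2 21 32 1;0 0 0 -2 21 32 1' >/dev/null
$T '0 0 0 -2 21 32 1;0 0 0 -2 21 32 1;0 0 0 -2 21 32 1;0 0 0 -2 21 32 1' >/dev/null
$T '0 0 0 0 0 0 1;0 0 0 0 0 0 1;0 0 0 0 0 0 1' 100
python3 - <<'E'
from h import *
print(r.sense()['eef_pos'],r.sense()['tcp_rot'])
p=P('wrist');im=cams.grab_frame('wrist');hsv=cv2.cvtColor(im,cv2.COLOR_RGB2HSV)
m=cv2.inRange(hsv,(5,100,60),(20,255,255));c=max(cv2.findContours(m,0,2)[0],key=cv2.contourArea);q=cv2.boxPoints(cv2.minAreaRect(c));print(q.tolist(),plane(p,q,20).round(1).tolist())
p1=__import__('pickle').load(open('w1.pkl','rb'))
L=plane(p1,[(208.6,141),(222.4,152)],34);print('line',L, np.arctan2(*(L[0]-L[1])[[1,0]]));print('skirt',plane(p1,[(226.3,149.1)],10))
E
```

```text
clock: 5.08
eef_pos: [487.4, -298.0, 98.0]
tcp_rot: [-3.141, -0.0, -0.008]
contact_force: [0.3, 0.3, 0.2]
opening: 1.003
grasp_force: 0.0
[ 487.41082039 -297.97401009   98.02051698] [-3.14132253e+00 -1.98326755e-04 -8.42542281e-03]
[[310.0, 382.0], [310.0, 208.0], [358.0, 208.0], [358.0, 382.0]] [[409.9, -289.4, 20.0], [519.1, -291.5, 20.0], [518.9, -316.3, 20.0], [409.7, -318.6, 20.0]]
line [[481.02690706 304.25858471  34.        ]
 [468.16433336 289.11448365  34.        ]] 0.8666823707826596
skirt [[468.83485737 290.08645304  10.        ]]
```

```bash
T='python3 -m handwheel'
$T '0 0 0 2 3 36 1;0 0 0 2 3 30 1;0 0 0 0 0 9 1;0 0 0 0 0 0 1;0 0 0 0 0 0 1' 100
$T '0 0 0 0 0 0 0;0 0 0 0 0 0 0;0 0 0 0 0 0 0;0 0 0 0 0 0 0;0 0 0 0 0 0 0'
$T '0 0 0 0 0 0 0;0 0 0 0 0 0 0;0 0 0 0 0 0 0;0 0 0 0 0 0 0;0 0 0 0 0 0 0'
```

```text
clock: 5.55
eef_pos: [491.5, -304.9, 23.7]
tcp_rot: [3.141, -0.001, -0.009]
contact_force: [-0.1, -0.9, 0.7]
opening: 0.996
grasp_force: 0.0
clock: 5.97
eef_pos: [491.0, -305.5, 22.9]
tcp_rot: [3.141, -0.001, -0.01]
contact_force: [-0.9, -0.9, 14.8]
opening: 0.301
grasp_force: 13.4
clock: 6.38
eef_pos: [491.1, -305.6, 23.3]
tcp_rot: [3.141, -0.001, -0.01]
contact_force: [-1.1, 1.1, 10.3]
opening: 0.281
grasp_force: 99.0
```

```bash
T='python3 -m handwheel'
$T '0 0 0 0 0 -20 0;0 0 0 0 0 -35 0;0 0 0 0 0 -35 0;0 0 0 -10 -35 -7 0;0 0 0 -10 -35 0 0' >/dev/null
$T '0 0 0 -10 -35 0 0;0 0 0 -10 -35 0 0;0 0 0 -10 -35 0 0;0 0 0 -10 -35 0 0;0 0 0 -10 -35 0 0' >/dev/null
$T '0 0 0 -10 -35 0 0;0 0 0 -10 -35 0 0;0 0 0 -10 -35 0 0;0 0 0 -10 -35 0 0;0 0 0 -10 -35 0 0' >/dev/null
$T '0 0 .1 0 0 7 0;0 0 .09 0 0 7 0;0 0 0 0 0 0 0;0 0 0 0 0 0 0;0 0 0 0 0 0 0'
python3 - <<'E'
from h import *
import pickle
p=P('wrist'); im=cams.grab_frame('wrist')[:,:,::-1]; cv2.imwrite('pics/w3.png',im); pickle.dump(p,open('w3.pkl','wb'))
E
```

```text
clock: 8.05
eef_pos: [375.1, 115.6, 105.5]
tcp_rot: [3.142, 0.0, -0.198]
contact_force: [1.1, -0.1, -0.9]
opening: 0.276
grasp_force: 98.7
```

View pics/w3.png

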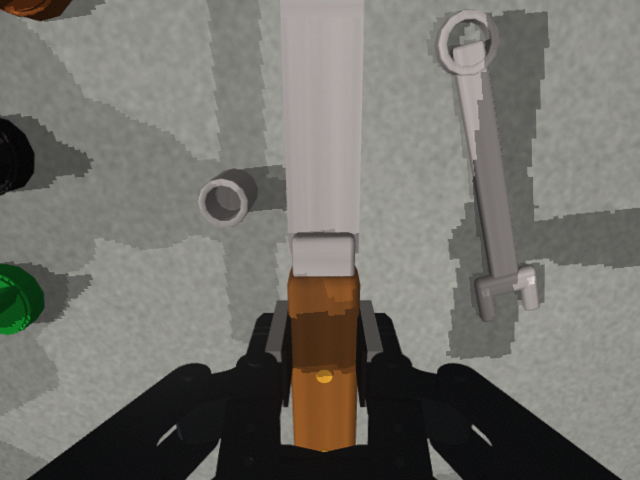

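The scraper sits straight in the grip. The tip is out of the top of the image, so I check it with the fixed cameras just short of the slot.

```bash
T='python3 -m handwheel'
$T '0 0 0 16 0 11 0;0 0 0 14 0 11 0;0 0 0 0 0 0 0;0 0 0 0 0 0 0;0 0 0 0 0 0 0'
python3 - <<'E'
from h import *
a=cams.grab_frame('side')[:,:,::-1];b=cams.grab_frame('scene')[:,:,::-1];cv2.imwrite('pics/s3.png',a);cv2.imwrite('pics/sc3.png',b)
A=cv2.resize(a[205:305,290:420],(780,600),interpolation=2);cv2.imwrite('pics/c4.png',A)
E
```

```text
clock: 8.52
eef_pos: [403.8, 109.5, 83.5]
tcp_rot: [3.141, 0.001, -0.201]
contact_force: [-0.6, -0.0, -1.2]
opening: 0.279
grasp_force: 98.6
```

View pics/c4.png

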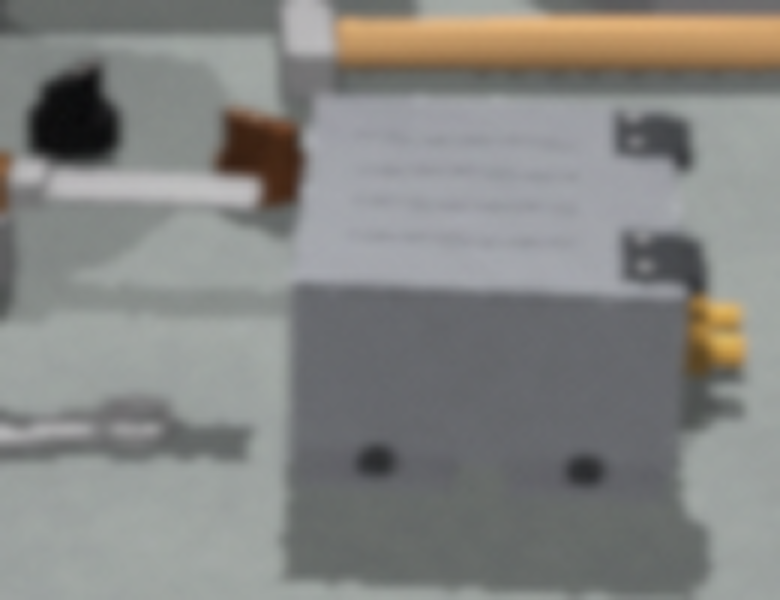

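Crop: blade tip at side px ≈ (333.7,237). The near front cover corner is at (339.7,252) and the far one at (342.5,221). The blade is outside the case.

Run:
```python
from h import *
import pickle
p2=pickle.load(open('w2.pkl','rb'));d=P('side')
st=r.sense();T=st['eef_pos'];y=st['tcp_rot'][2];y=-0.2
u=np.array([np.cos(y),np.sin(y),0]);n=np.array([-u[1],u[0],0])
def vp(uv,off):
    c,D=ray(d,[uv]);D=D[0];s=(n@(T+off*n-c))/(n@D);X=c+s*D;return X,u@(X-T)
print('tip',vp((333.7,236.9),0)); 
print('blade near',vp((333.3,239.5),-12.5),'far',vp((334.2,234.5),12.5)); print('bladebase',vp((298,235.6),0))
print('FR',tri(p2,(223.6,163.5),d,(339.5,252.0)))
FR=np.array([527.5,-4.,0]);FL=np.array([560.1,163.,0])
for nm,uv,q in [('FR',(339.6,252),FR),('FL',(342.4,221),FL)]:
    print(nm,vp(uv,n@(q-T)),u@(q-T))
```

```text
tip (array([532.73087805,  83.68537471,  70.69376155]), np.float64(131.48262222819616))
blade near (array([530.1228201 ,  71.45981867,  69.89773036]), np.float64(131.35539484118627)) far (array([535.60020308,  95.85796929,  71.07160396]), np.float64(131.87643057497397))
bladebase (array([447.13740836, 101.03602999,  70.33938516]), np.float64(44.14828023158066))
FR (array([530.99119588,  -5.99477987,  77.67726179]), np.float64(5.902289897248618))
FR (array([534.22400098,  -5.36302248,  76.31670474]), np.float64(150.63716758352257)) 143.77640819405707
FL (array([565.65938591, 161.87305668,  75.61767576]), np.float64(148.22125779101677)) 142.54880038890636
```

```bash
T='python3 -m handwheel'
$T '0 0 0 10 0 1 0;0 0 0 8 0 0 0;0 0 0 6 0 0 0;0 0 0 0 0 0 0' | grep -E 'eef|force'
$T '0 0 0 6 0 0 0;0 0 0 6 0 0 0;0 0 0 4 0 0 0;0 0 0 0 0 0 0;0 0 0 0 0 0 0'
python3 - <<'E'
from h import *
a=cams.grab_frame('side')[:,:,::-1];b=cams.grab_frame('scene')[:,:,::-1]
A=np.hstack([cv2.resize(a[205:305,290:420],(520,400),interpolation=2),cv2.resize(b[220:320,250:320],(280,400),interpolation=2)]);cv2.imwrite('pics/c5.png',A)
E
```

```text
eef_pos: [430.1, 105.2, 82.7]
contact_force: [0.1, -0.5, -0.7]
grasp_force: 98.6
clock: 9.37
eef_pos: [443.8, 101.9, 82.2]
tcp_rot: [3.142, 0.0, -0.2]
contact_force: [-0.6, -0.1, -0.7]
opening: 0.275
grasp_force: 98.6
```

View pics/c5.png

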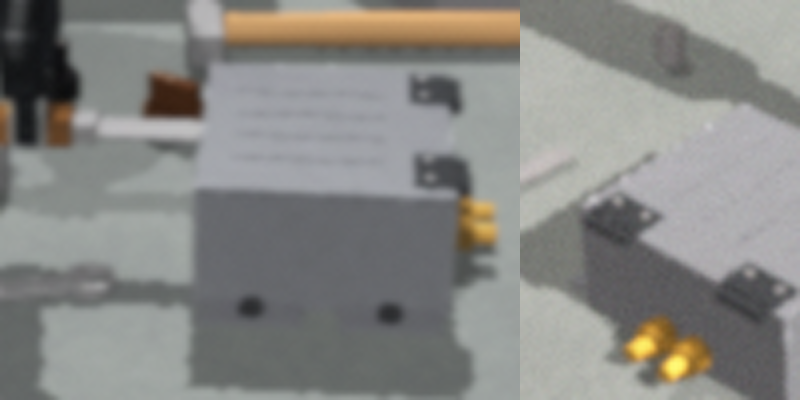

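The blade is in the slot with no contact. I lever up along the hinge arc.

```bash
T='python3 -m handwheel'
$T '0 0 0 3 0 -10 0;0 0 0 3 0 -10 0;0 0 0 3 0 -11 0;0 0 0 4 0 -11 0;0 0 0 4 0 -12 0' |grep -E 'eef|force'
$T '0 0 0 0 0 0 0;0 0 0 0 0 0 0;0 0 0 0 0 0 0'
python3 - <<'E'
from h import *
a=cams.grab_frame('side')[:,:,::-1];b=cams.grab_frame('scene')[:,:,::-1]
A=np.hstack([cv2.resize(a[185:305,290:420],(433,400),interpolation=2),cv2.resize(b[200:320,250:360],(367,400),interpolation=2)]);cv2.imwrite('pics/c6.png',A)
E
```

```text
eef_pos: [459.0, 98.5, 136.2]
contact_force: [0.1, -0.5, -3.1]
grasp_force: 98.5
clock: 10.13
eef_pos: [459.6, 98.6, 135.7]
tcp_rot: [3.141, 0.001, -0.2]
contact_force: [-0.4, 0.2, -2.0]
opening: 0.28
grasp_force: 98.6
```

View pics/c6.png

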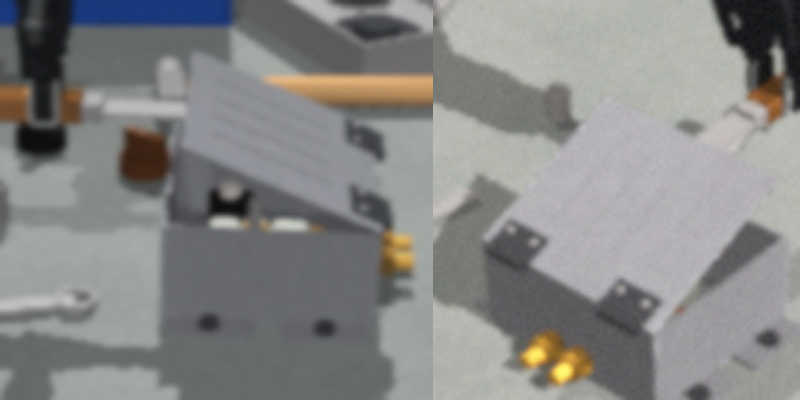

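The cover is up about 0.4 rad on the blade. That was my tenth view, so everything from here is numeric. I continue the arc.

```bash
T='python3 -m handwheel'
$T '0 0 0 6 0 -10 0;0 0 0 6 0 -10 0;0 0 0 8 0 -9 0;0 0 0 8 0 -9 0;0 0 0 9 0 -8 0' |grep -E 'eef|force'
$T '0 0 0 9 0 -7 0;0 0 0 11 0 -6 0;0 0 0 11 0 -5 0;0 0 0 11 0 -4 0;0 0 0 12 0 -3 0' |grep -E 'eef|force'
$T '0 0 0 12 0 -2 0;0 0 0 12 0 0 0;0 0 0 12 0 2 0;0 0 0 12 0 2 0;0 0 0 10 0 3 0' |grep -E 'eef|force'
$T '0 0 0 10 0 3 0;0 0 0 10 0 3 0;0 0 0 10 0 3 0;0 0 0 10 0 3 0;0 0 0 0 0 0 0' |grep -E 'eef|force'
python3 - <<'E'
from h import *
a=cams.grab_frame('side')[:,:,::-1];b=cams.grab_frame('scene')[:,:,::-1];cv2.imwrite('pics/s7.png',a);cv2.imwrite('pics/sc7.png',b)
d=P('side');s=P('scene')
u=np.array([np.cos(-.2),np.sin(-.2),0]);n=np.array([-u[1],u[0],0]);H=np.array([544,79.5,75])+150*u
for th in (0.4,1.2,1.6,2.6):
    e=H+150*(-np.cos(th)*u+np.sin(th)*np.array([0,0,1.])); print(th,proj(d,[e-85*n,e+85*n]).round(0).tolist(),proj(s,[e-85*n,e+85*n]).round(0).tolist())
E
```

```text
eef_pos: [496.3, 91.0, 182.3]
contact_force: [-0.8, -0.7, -2.8]
grasp_force: 98.6
eef_pos: [550.6, 80.3, 207.7]
contact_force: [-0.0, 0.6, -2.4]
grasp_force: 98.6
eef_pos: [607.8, 68.7, 202.0]
contact_force: [-0.0, 0.1, -1.9]
grasp_force: 98.7
eef_pos: [647.1, 60.6, 189.5]
contact_force: [-0.5, 0.8, -0.1]
grasp_force: 98.8
0.4 [[342.0, 229.0], [346.0, 200.0]] [[303.0, 228.0], [355.0, 252.0]]
1.2 [[382.0, 197.0], [381.0, 170.0]] [[278.0, 213.0], [332.0, 238.0]]
1.6 [[410.0, 193.0], [405.0, 167.0]] [[259.0, 219.0], [314.0, 246.0]]
2.6 [[465.0, 226.0], [454.0, 197.0]] [[221.0, 269.0], [275.0, 301.0]]
```

Run:
```python
import cv2,numpy as np
for A,B,xs,ys in [('s3','s7',(395,485),(150,290)),('sc3','sc7',(200,340),(190,340))]:
    D=np.abs(cv2.imread(f'pics/{A}.png').astype(int)-cv2.imread(f'pics/{B}.png')).max(2)>35
    m=(D*255).astype(np.uint8)[ys[0]:ys[1],xs[0]:xs[1]]
    c=max(cv2.findContours(m,0,2)[0],key=cv2.contourArea).reshape(-1,2)+[xs[0],ys[0]]
    h=cv2.approxPolyDP(cv2.convexHull(c.reshape(-1,1,2)),4,True).reshape(-1,2);print(A,h.tolist())
```

```text
s3 [[404, 277], [414, 269], [461, 289], [405, 289]]
sc3 [[318, 190], [339, 242], [339, 282], [313, 301], [267, 316], [225, 322], [200, 305], [211, 190]]
```

Run:
```python
from h import *
d=P('side');s=P('scene')
u=np.array([np.cos(-.2),np.sin(-.2),0]);n=np.array([-u[1],u[0],0]);H=np.array([544,79.5,75])+150*u
I={k:cv2.imread(f'pics/{k}.png') for k in('s3','s7','sc3','sc7')}
for th in (1.4,1.6,1.8,2.0,2.2,2.4,2.6):
  o=[]
  for k,c in(('s3',d),('s7',d),('sc3',s),('sc7',s)):
    X=[H+q*(-np.cos(th)*u+np.sin(th)*np.array([0,0,1.]))+y*n for q in (110,140) for y in (-70,-40,0)]
    o.append([int(I[k][int(v),int(w)].mean()) for w,v in proj(c,X)])
  print(th,o)
```

```text
1.4 [[165, 91, 110, 108, 108, 52], [142, 78, 115, 94, 110, 51], [178, 175, 182, 121, 122, 115], [181, 182, 139, 185, 183, 86]]
1.6 [[135, 105, 60, 71, 154, 116], [125, 113, 77, 82, 156, 117], [181, 175, 174, 184, 179, 135], [187, 179, 178, 187, 184, 139]]
1.8 [[165, 107, 107, 106, 178, 113], [139, 109, 165, 161, 179, 114], [184, 180, 184, 182, 181, 174], [185, 182, 191, 184, 185, 179]]
2.0 [[110, 108, 107, 109, 107, 105], [135, 109, 170, 158, 123, 107], [177, 184, 184, 182, 181, 181], [183, 183, 197, 184, 185, 185]]
2.2 [[162, 137, 105, 105, 107, 109], [121, 143, 107, 141, 112, 110], [179, 190, 179, 183, 181, 156], [181, 194, 195, 188, 181, 105]]
2.4 [[164, 161, 147, 164, 164, 104], [147, 140, 144, 146, 146, 140], [183, 165, 120, 180, 165, 182], [138, 108, 154, 119, 109, 101]]
2.6 [[161, 162, 163, 163, 165, 165], [147, 146, 146, 147, 146, 146], [112, 181, 119, 134, 182, 118], [153, 154, 152, 154, 157, 152]]
```

Samples at the predicted 2.6 rad position match a uniform plate in both views, so the cover is fully back. Now I return the scraper to its old free spot.

```bash
T='python3 -m handwheel'
$T '0 0 0 -33 0 0 0;0 0 0 -33 0 0 0;0 0 0 -33 0 0 0;0 0 -.1 0 0 0 0;0 0 -.09 0 0 0 0' |grep -E 'eef|force'
$T '0 0 0 -5 35 0 0;0 0 0 -5 35 0 0;0 0 0 -5 35 0 0;0 0 0 -5 35 0 0;0 0 0 -5 35 0 0' |grep -E 'eef|force'
$T '0 0 0 -5 35 10 0;0 0 0 -5 35 10 0;0 0 0 -5 35 10 0;0 0 0 -5 35 10 0;0 0 0 -5 35 10 0' |grep -E 'eef|force'
$T '0 0 0 -5 35 10 0;0 0 0 0 0 30 0;0 0 0 0 0 30 0;0 0 0 0 0 0 0;0 0 0 0 0 0 0'
```

```text
eef_pos: [546.0, 81.1, 190.7]
contact_force: [1.2, 0.2, -0.5]
grasp_force: 98.7
eef_pos: [520.8, -95.2, 190.8]
contact_force: [-0.1, -0.5, -1.0]
grasp_force: 98.8
eef_pos: [494.1, -270.1, 140.3]
contact_force: [-0.0, -0.7, -0.8]
grasp_force: 98.8
clock: 13.67
eef_pos: [488.3, -302.8, 69.6]
tcp_rot: [-3.14, 0.003, -0.01]
contact_force: [-0.2, 0.7, 0.1]
opening: 0.278
grasp_force: 98.9
```

```bash
T='python3 -m handwheel'
$T '0 0 0 0 0 25 0;0 0 0 0 0 14 0;0 0 0 0 0 5 0;0 0 0 0 0 1 0;0 0 0 0 0 0 0' |grep -E 'eef|force'
$T '0 0 0 0 0 0 .3;0 0 0 0 0 0 .5;0 0 0 0 0 0 1;0 0 0 0 0 0 1;0 0 0 0 0 0 1' 40|grep -E 'eef|force'
$T '0 0 0 0 0 -15 1;0 0 0 0 0 -35 1;0 0 0 0 0 -40 1;0 0 0 0 0 0 1;0 0 0 0 0 0 1'
python3 - <<'E'
from h import *
p=P('wrist');im=cams.grab_frame('wrist');hsv=cv2.cvtColor(im,cv2.COLOR_RGB2HSV)
m=cv2.inRange(hsv,(5,100,60),(20,255,255));c=max(cv2.findContours(m,0,2)[0],key=cv2.contourArea);q=cv2.boxPoints(cv2.minAreaRect(c));print(q.tolist(),plane(p,q,20).round(1).tolist())
E
```

```text
eef_pos: [490.4, -303.8, 26.7]
contact_force: [1.2, 0.2, -0.7]
grasp_force: 98.9
eef_pos: [489.8, -303.9, 25.7]
contact_force: [-0.5, 1.3, -0.5]
grasp_force: 0.0
clock: 14.92
eef_pos: [491.1, -304.7, 117.8]
tcp_rot: [3.139, -0.004, -0.01]
contact_force: [-0.4, -0.5, -0.4]
opening: 1.001
grasp_force: 0.0
[[300.0, 368.0], [300.0, 208.0], [343.0, 208.0], [343.0, 368.0]] [[409.6, -288.9, 20.0], [518.0, -292.1, 20.0], [517.8, -316.5, 20.0], [409.3, -317.3, 20.0]]
```

The scraper lies flat: the handle measures 108 × 25 mm at its top plane. Now over the open case to find the spindle.

```bash
T='python3 -m handwheel'
$T '0 0 0 10 -34 -15 1;0 0 0 10 -34 -15 1;0 0 0 10 -34 -15 1;0 0 0 10 -34 -15 1;0 0 0 10 -34 -15 1' >/dev/null
$T '0 0 0 10 -34 -10 1;0 0 0 10 -34 -10 1;0 0 0 10 -34 -7 1;0 0 0 10 -34 0 1;0 0 0 10 -34 0 1' >/dev/null
$T '0 0 0 10 -34 0 1;0 0 0 0 0 0 1;0 0 0 0 0 0 1;0 0 0 0 0 0 1' |grep eef
cat > spin.py <<'E'
from h import *
import pickle,sys
k=sys.argv[1]
p=P('wrist');im=cams.grab_frame('wrist')[:,:,::-1];cv2.imwrite(f'pics/{k}.png',im);pickle.dump(p,open(f'{k}.pkl','wb'))
c=proj(p,[[608,67,56]])[0];print('pred',c)
x,y=c.astype(int);h=cv2.cvtColor(im,cv2.COLOR_BGR2HSV)
f=397/np.linalg.norm(-cv2.Rodrigues(p[2])[0].T@p[3]-[608,67,56]);W=int(40*f)
y0,y1,x0,x1=max(0,y-W),min(480,y+W),max(0,x-W),min(640,x+W)
g=im.mean(2)[y0:y1,x0:x1]
print('bbox',x0,y0,x1,y1,'px/mm',f)
print('\n'.join(' '.join('%3d'%v for v in r_) for r_ in cv2.resize(g,(36,32),interpolation=cv2.INTER_AREA).astype(int)))
E
python3 spin.py p1
```

```text
eef_pos: [602.4, 68.8, 215.7]
pred [325.58580577 213.47926897]
bbox 271 159 379 267 px/mm 1.3652117341285752
105 105 105 105 105 105 105  87  84  85  89 209 218 223 223 221 218 221 221 223 223 223 224 224 220 215 209 202 192 183 167 145 109 107 107 108
105 105 104 104 105 105 105  88  85  85  94 214 218 224 221 221 216 222 221 223 223 223 226 226 226 225 225 225 221 221 219 208 141 106 107 107
105 105 104 104 105 105  94  86  85  85 121 217 219 224 221 220 216 223 221 223 223 223 227 226 225 225 226 224 223 226 227 212 136 106 107 107
105 105 105 105 106 107  95  86  85  84 167 218 220 223 221 219 217 223 221 223 223 223 227 226 225 225 226 223 224 227 225 198 120 108 107 106
104 105 105 105 106 107  94  85  85  85 183 218 221 223 221 218 219 222 222 222 223 224 226 225 225 225 226 222 224 227 223 179 111 108 108  90
104 105 106 106 106  97  87  84  85  89 210 218 222 221 221 217 221 221 223 223 223 225 226 225 225 225 225 222 225 227 219 156 107 107 107  83
104 104 105 105 105  96  84  84  85  94 214 218 223 221 220 210 198 196 200 197 197 187 186 225 225 226 224 222 225 225 210 134
[... 2916 characters left out ...]
  85  85  85  85  85  85  86  85  85  85 132 136 138 144 144 145 147 154 155 154 155 155 154 153 154 155 154 148 130 131 131
 69  73  76  80  82  85  86  85  85  85  84  84  84  85  86 131 131 131 131 131 131 131 138 142 143 147 149 148 147 152 154 154 149 131 131 131
 64  64  65  66  66  68  71  72  76  78  81  83  84  85  87 127 128 126 127 130 130 131 132 132 131 130 130 130 128 137 144 145 143 133 132 131
 64  64  63  64  65  65  66  66  65  65  65  68  69  77  77  79  81  83  87 112 122 123 125 130 129 129 130 130 129 129 129 130 134 134 133 132
 65  65  65  65  64  65  64  65  64  65  64  64  64  65  66  65  65  67  69  74  78  80  81  87  88  96 116 125 129 128 129 131 134 134 132 131
```

```bash
T='python3 -m handwheel'
$T '0 0 0 -20 0 26 1;0 0 0 -20 0 26 1;0 0 0 -20 0 26 1;0 0 0 -20 1 26 1' >/dev/null
$T '0 0 0 0 0 0 1;0 0 0 0 0 0 1;0 0 0 0 0 0 1' |grep eef
sed -i 's/W=int(40\*f)/W=int(12*f)/; s/(36,32)/(40,40)/' spin.py; python3 spin.py p2
```

```text
eef_pos: [524.4, 68.2, 114.0]
pred [323.31349372 102.41995194]
bbox 297 76 349 128 px/mm 2.222579060242362
206 217 228 229 230 223 174 100  76  76  77  76  76  77  90 170 190 188 224 231 231 230 230 230 231 230 230 230 230 231 231 231 231 231 232 231 231 232 232 231
216 227 228 228 229 224 208 152  95  77  75  75  75  83 134 207 196 188 224 232 231 226 226 231 231 231 231 231 230 230 230 230 230 231 231 231 231 231 231 232
226 228 228 228 228 228 227 209 161 110  83  79  88 128 191 221 189 179 218 232 220 194 193 207 223 231 232 231 231 231 231 230 230 230 230 230 230 230 231 232
229 228 228 228 227 228 228 228 222 206 182 177 179 191 206 208 167 154 192 204 181 163 160 165 177 192 190 202 227 230 229 219 227 231 231 230 230 230 231 217
230 229 227 225 226 226 228 228 229 229 228 227 216 204 204 203 162 147 175 174 162 160 158 157 156 159 159 169 192 205 213 186 215 232 232 231 231 231 231 196
231 231 224 214 214 215 217 217 216 216 219 221 214 205 204 204 178 156 165 163 161 161 159 158 157 156 156 158 165 174 185 176 212 232 232 232 232 232 233 182
232 232 224 210 209 208 207 208 2
[... 4706 characters left out ...]
 207 193 195 217 228 201 188 215 201 155 117 100  94 100 124
202 162 115  87  80  79  86 110 144 209 231 230 202 186 227 232 232 232 233 233 233 233 233 233 233 231 228 227 231 233 224 221 227 173 100  77  74  74  73  75
220 198 182 160 137 137 162 197 212 225 230 227 214 205 227 231 231 232 231 232 232 232 232 233 233 234 233 233 233 233 219 217 209 122  74  73  75  76  74  73
222 208 203 215 215 214 219 226 228 227 228 228 226 225 228 229 230 230 230 231 231 231 232 232 232 233 233 233 233 233 212 208 186  99  72  74  76  76  75  75
222 216 202 217 226 227 227 227 227 227 227 227 227 227 228 228 228 228 229 230 231 231 230 231 231 231 232 233 233 232 212 208 174  92  73  75  75  75  75  75
```

The numbers show the D-shaped tip. Its flat normal is about +0.16 rad in world and its axis is near (608.5, 64.4). I remeasure with the tool aligned to the flat, so that camera bias cancels against an equally aligned view of the knob.

```bash
T='python3 -m handwheel'
$T '0 0 0 0 9 0 1;0 0 0 0 9 2 1;0 0 -.085 0 0 2 1;0 0 -.085 0 0 0 1;0 0 0 0 0 0 1' >/dev/null
$T '0 0 0 0 0 0 1;0 0 0 0 0 0 1' |grep -E 'eef|rot'
cat > spin2.py <<'E'
from h import *
import pickle
p=P('wrist');im=cams.grab_frame('wrist')[:,:,::-1];cv2.imwrite('pics/p3.png',im);pickle.dump(p,open('p3.pkl','wb'))
c=proj(p,[[608.5,64.4,56]])[0];x,y=c.round().astype(int);print('pred',c,r.sense()['tcp_rot'][2])
g=cv2.GaussianBlur(im.mean(2),(3,3),0)
pts=[]
for u in range(x-10,x+9):
    col=g[y-14:y+2,u];i=int(col[3:].argmin())+3
    if 0<i<15:
        a,b,d=col[i-1:i+2];i+=(a-d)/(2*(a-2*b+d)+1e-9)
    pts.append((u,y-14+i))
pts=np.array(pts);print(pts[:,1].round(1).tolist())
vx,vy,x0,y0=cv2.fitLine(pts.astype(np.float32),cv2.DIST_HUBER,0,.01,.01).ravel();print('line',vx,vy,x0,y0)
Q=plane(p,[(x0-8*vx,y0-8*vy),(x0+8*vx,y0+8*vy)],56);D=Q[0]-Q[1];print('flat yaw',np.arctan2(D[1],D[0])-np.pi/2)
print(x-20,y-16);print('\n'.join(' '.join('%3d'%v for v in q[x-20:x+21]) for q in g[y-16:y+25].astype(int)))
E
python3 spin2.py
```

```text
eef_pos: [523.6, 50.6, 109.6]
tcp_rot: [3.141, -0.001, 0.157]
pred [322.09783853  95.9088861 ] 0.15737478318647802
[89.9, 89.9, 90.0, 90.0, 90.1, 90.1, 90.1, 90.2, 90.2, 90.2, 90.2, 90.3, 90.2, 90.2, 90.2, 90.3, 90.5, 90.6, 90.7]
line 0.9994487 0.03319994 320.9 90.20487
flat yaw 0.1255646263345067
302 80
205 205 205 206 206 205 201 192 178 160 146 141 141 141 142 143 144 145 146 146 147 150 152 153 154 154 154 155 157 163 168 170 171 184 211 227 230 229 228 228 228
204 204 205 205 203 196 183 166 151 141 136 137 140 141 142 142 142 141 141 140 141 143 146 151 153 154 154 155 157 160 162 163 165 175 197 216 225 228 229 229 229
202 203 203 198 189 176 159 143 134 132 134 137 140 141 142 143 142 140 140 139 139 140 144 150 153 154 154 155 157 159 161 161 161 166 177 193 208 220 227 229 230
200 197 191 179 165 152 141 133 130 131 134 137 140 142 143 143 142 140 140 140 139 141 147 152 154 154 154 155 157 159 161 161 161 161 164 171 183 199 213 223 228
196 184 168 155 145 138 134 131 130 132 135 137 140 141 142 142 142 140 140 140 139 142 149 153 154 154 154 155 157 159 160 161 161 161 16
[... 5229 characters left out ...]
 227 214 194 194 217 232 233 233 232 218 192
203 186 191 213 227 229 229 229 230 230 230 230 230 229 228 224 213 198 183 171 164 167 178 189 195 187 176 186 211 224 222 215 204 203 220 232 233 232 233 221 195
212 203 207 219 227 228 229 229 229 230 230 230 230 230 230 229 226 219 209 196 186 189 203 214 210 189 179 195 213 216 212 211 208 205 214 225 231 232 232 223 199
222 220 222 225 227 227 228 228 228 229 229 230 230 230 230 230 230 229 225 218 213 214 221 226 218 197 191 207 213 199 185 177 173 169 176 196 214 225 230 227 211
225 225 225 226 226 226 227 227 228 228 229 229 229 230 230 230 231 231 230 229 227 228 229 229 222 211 210 217 203 169 139 122 116 111 117 141 169 197 220 229 223
```

Spindle axis is at px (322.05, 95.4), flat yaw ≈ 0.13. Next I view the knob from the same relative pose.

```bash
T='python3 -m handwheel'
$T '0 0 0 -13.4 -31.6 -10 1;0 0 0 -13.4 -31.6 -10 1;0 0 0 -13.4 -31.6 0 1;0 0 0 -13.4 -31.6 0 1;0 0 0 -13.4 -31.6 0 .8' >/dev/null
$T '0 0 0 -13.4 -31.6 0 .6;0 0 -.12 0 0 6 .6;0 0 -.12 0 0 6 .6;0 0 -.12 0 0 6 .6;0 0 -.12 0 0 6 .6' >/dev/null
$T '0 0 -.12 0 0 6 .6;0 0 -.11 0 0 6 .6;0 0 0 0 0 0 .6;0 0 0 0 0 0 .6;0 0 0 0 0 0 .6'
cat > knob.py <<'E'
from h import *
import pickle
p=P('wrist');im=cams.grab_frame('wrist')[:,:,::-1];cv2.imwrite('pics/k1.png',im)
st=r.sense();Tc=st['eef_pos'];yw=st['tcp_rot'][2]
c=proj(p,[[469.5,290,34]])[0];x,y=c.astype(int);print('pred',c,Tc,yw)
roi=np.zeros(im.shape[:2],np.uint8);cv2.circle(roi,(x,y),75,255,-1)
w=((im.min(2)>130)&(roi>0)).astype(np.uint8)
k=(im.max(2)<62).astype(np.uint8)*(roi>0)
cs=[c for c in cv2.findContours(w,0,2)[0] if cv2.contourArea(c)>15]
for c in cs:
    (cx,cy),(a,b),t=cv2.minAreaRect(c);
    if max(a,b)/max(1,min(a,b))>4: 
        bx=cv2.boxPoints(((cx,cy),(a,b),t));s=np.argsort([np.linalg.norm(bx[0]-bx[i]) for i in range(4)])
        e=[(bx[0]+bx[s[1]])/2,(bx[s[2]]+bx[s[3]])/2];L=plane(p,e,34);print('line px',np.round(e,1).tolist(),L.round(1).tolist(),'yaw',np.arctan2(*(L[0]-L[1])[[1,0]]))
b=max(cv2.findContours(k,0,2)[0],key=cv2.contourArea);(cc,rr)=cv2.minEnclosingCircle(b);print('dark',cc,rr,cv2.contourArea(b),plane(p,[cc],8))
h=cv2.convexHull(b);print('ellipse',cv2.fitEllipse(h))
for nm,uv in [('green',(207,216)),('brown',(271,78))]: print(nm,plane(pickle.load(open('w1.pkl','rb')),[uv],15).round(0))
g=cv2.resize(im[y-70:y+70,x-70:x+70].mean(2),(47,47),interpolation=cv2.INTER_AREA).astype(int);print(x-70,y-70);print('\n'.join(' '.join('%3d'%v for v in q) for q in g))
E
python3 knob.py
```

```text
clock: 18.7
eef_pos: [413.8, 225.4, 93.6]
tcp_rot: [3.141, -0.0, 0.866]
contact_force: [-0.7, -0.0, 0.0]
opening: 0.599
grasp_force: 0.0
pred [325.61950486  98.17792606] [413.90815041 225.46380879  93.66070604] 0.8663567274341855
line px [[325.0, 52.0], [325.0, 101.0]] [[481.2, 304.2, 34.0], [468.5, 289.3, 34.0]] yaw 0.867074809440357
dark (325.5, 98.43939208984375) 49.56322479248047 6699.0 [[469.61191662 290.05175887   8.        ]]
ellipse ((325.2275390625, 99.30128479003906), (90.59764099121094, 97.40969848632812), 0.02558351680636406)
green [[385. 321.  15.]]
brown [[550. 231.  15.]]
255 28
123 124 122 121 121 123 126 125 125 126 124 124 125 126 123 121 120 119 120 122 121 121 124 129 131 130 129 127 125 125 121 117 119 120 117 133 144 146 146 145 144 144 147 144 142 140 142
120 124 124 122 120 122 124 124 124 126 126 127 127 124 120 120 119 120 122 125 124 120 123 129 132 131 128 126 124 125 123 118 118 119 123 139 142 146 147 145 142 143 144 142 141 139 142
119 123 125 122 120 119 120 121 122 125 128 128 128 124 122 122 121 122 125 125 123 119 122 128 130 126 124 124 121 121 120
[... 7636 characters left out ...]
 141 141 145 145 149 142 108 100  97  97  99 101 100  87  76  80  80  78  77  79  81  79  79  81  81  85 122 129 124 126 125 125 127 129
127 126 124 129 141 144 143 142 142 141 146 150 146 142 142 146 147 148 150 127 100  98  98  99 101 102  96  81  85  83  86  80  78  78  78  78  81  80  81 122 128 124 126 127 129 132 128
127 125 126 141 140 141 141 141 142 142 147 147 144 145 145 147 146 147 148 144 112  98 100 100 100 102  99  94  98  98 100  82  78  78  77  78  80  78  78 115 131 127 125 129 141 131 125
126 124 130 144 139 139 142 142 143 144 149 145 142 145 148 150 148 147 146 144 140 136 121 102  99  97  96  97 100  99  98  91  79  78  78  79  78  78  86 128 129 126 129 144 149 134 128
```

The knob's line is exactly in line with the tool, so its yaw is 0.866. I compute the tool-frame offsets and grasp.

```bash
T='python3 -m handwheel'
python3 - <<'E'
from h import *
import pickle
p3=pickle.load(open('p3.pkl','rb'));pk=P('wrist')
def tool(X,T,y): d=X-T;return [d[0]*np.cos(y)+d[1]*np.sin(y), d[0]*np.sin(y)-d[1]*np.cos(y)]
X=plane(p3,[(322.05,95.4)],56)[0];print('spindle',X,tool(X,np.array([523.6,50.6,0]),.157))
st=r.sense();
for z,uv in ((34,(325.,101.3)),(12,(325.6,100.4))):
    X=plane(pk,[uv],z)[0];print('knob',X,tool(X,st['eef_pos'],st['tcp_rot'][2]))
E
$T '0 0 0 28 0.6 0 .6;0 0 0 28 0.6 0 .6;0 0 0 28 0.6 12 .6;0 0 0 0 0 20 .6;0 0 0 0 0 0 .6' 40 >/dev/null
$T '0 0 0 0 0 16 .6;0 0 0 0 0 4 .6;0 0 0 0 0 0 .6;0 0 0 0 0 0 .6'
```

```text
spindle [608.69555936  64.45089133  56.        ] [np.float64(86.21461897596357), np.float64(-0.375351074622122)]
knob [468.50041333 289.27327828  34.        ] [np.float64(83.97552164819456), np.float64(0.27446318090662203)]
knob [469.06912658 289.39798803  12.        ] [np.float64(84.43884995082335), np.float64(0.6270453261802658)]
clock: 19.5
eef_pos: [468.9, 288.0, 41.8]
tcp_rot: [-3.141, 0.001, 0.869]
contact_force: [-0.4, -0.2, -0.2]
opening: 0.601
grasp_force: 0.0
```

```bash
T='python3 -m handwheel'
$T '0 0 0 0 0 0 .3;0 0 0 0 0 0 0;0 0 0 0 0 0 0;0 0 0 0 0 0 0;0 0 0 0 0 0 0' 60 
$T '0 0 0 0 0 0 0;0 0 0 0 0 0 0;0 0 0 0 0 -20 0;0 0 0 0 0 -30 0;0 0 0 0 0 -30 0' 
$T '0 0 0 0 0 -10 0;0 0 0 0 0 0 0;0 0 0 0 0 0 0'
cat > hk.py <<'E'
from h import *
p=P('wrist');im=cams.grab_frame('wrist')[:,:,::-1];cv2.imwrite('pics/hk.png',im)
st=r.sense();T=st['eef_pos'];y=st['tcp_rot'][2];print(T,st['tcp_rot'],st['opening'])
m=(im.min(2)>110).astype(np.uint8);m[:150]=0;m[:,:270]=0;m[:,380:]=0
for c in cv2.findContours(m,0,2)[0]:
    a=cv2.minAreaRect(c);
    if 8<cv2.contourArea(c)<800 and max(a[1])/max(1,min(a[1]))>3: print(np.round(a[0]),np.round(a[1]),a[2],cv2.boxPoints(a).round(0).tolist())
# where line should be: tool x 0..20 at knob top
for zt in (8,10,12): 
    pts=[T+[np.cos(y)*q,np.sin(y)*q,-22+zt] for q in (0,20)];print(zt,proj(p,pts).round(1).tolist())
E
python3 hk.py
```

```text
clock: 19.92
eef_pos: [469.6, 288.6, 42.2]
tcp_rot: [3.141, -0.001, 0.87]
contact_force: [-0.6, -0.1, 7.1]
opening: 0.119
grasp_force: 59.8
clock: 20.33
eef_pos: [468.4, 287.9, 121.7]
tcp_rot: [-3.141, 0.002, 0.87]
contact_force: [0.9, 0.6, 0.2]
opening: 0.121
grasp_force: 59.0
clock: 20.58
eef_pos: [469.2, 288.4, 131.4]
tcp_rot: [3.141, -0.001, 0.87]
contact_force: [-0.2, -0.4, -0.4]
opening: 0.124
grasp_force: 59.0
[468.63581256 288.05065663 130.46149914] [-3.14130674e+00  8.86461011e-04  8.69794777e-01] 0.11984098954039048
[351. 330.] [59. 15.] 85.51539611816406 [[341.0, 301.0], [356.0, 300.0], [361.0, 359.0], [346.0, 360.0]]
[296. 330.] [15. 59.] 3.6522226333618164 [[287.0, 359.0], [291.0, 300.0], [306.0, 301.0], [302.0, 360.0]]
[324. 313.] [ 4. 47.] 0.0 [[322.0, 337.0], [322.0, 290.0], [326.0, 290.0], [326.0, 337.0]]
8 [[323.7, 328.7], [323.7, 282.5]]
10 [[323.7, 331.5], [323.7, 284.8]]
12 [[323.7, 334.3], [323.7, 287.2]]
```

The knob is centred in the grip, with the line where expected. I turn it to yaw 0.13 and carry it over the spindle.

```bash
T='python3 -m handwheel'
$T '0 0 .123 0 0 0 0;0 0 .123 0 0 0 0;0 0 .123 0 0 0 0;0 0 .123 0 0 0 0;0 0 .123 0 0 0 0' >/dev/null
$T '0 0 .123 0 0 0 0;0 0 0 15.6 34.5 0 0;0 0 0 15.6 34.5 0 0;0 0 0 15.6 34.5 0 0;0 0 0 15.6 34.5 0 0' >/dev/null
$T '0 0 0 15.6 34.5 0 0;0 0 0 15.6 34.5 0 0;0 0 0 15.6 34.5 0 0;0 0 0 0 0 0 0;0 0 0 0 0 0 0' 80 >/dev/null
$T '0 0 0 0 0 0 0;0 0 0 0 0 0 0'
python3 hk.py|head -1
```

```text
clock: 22.05
eef_pos: [607.8, 64.2, 130.1]
tcp_rot: [-3.141, 0.002, 0.133]
contact_force: [0.3, 0.4, 0.4]
opening: 0.113
grasp_force: 83.5
[608.05987552  64.44292046 130.45435396] [-3.14135662e+00  1.75797353e-03  1.33083826e-01] 0.10998190981788118
```

```bash
T='python3 -m handwheel'
$T '0 0 0 0.4 1 14 0;0 0 0 0 0 12 0;0 0 0 0 0 3 0;0 0 0 0 0 0 0;0 0 0 0 0 0 0' |grep -E 'eef|cont'
$T '0 0 0 0 0 3 0;0 0 0 0 0 2 0;0 0 0 0 0 2 0;0 0 0 0 0 0 0' |grep -E 'eef|cont'
```

```text
eef_pos: [609.4, 62.8, 102.1]
contact_force: [0.8, 0.0, 0.3]
eef_pos: [609.9, 62.7, 95.5]
contact_force: [-1.9, 2.3, 4.4]
```

Run:
```python
from h import *
s=r.sense();print(s['eef_pos'],s['contact_force'],s['wrist_torque'])
```

```text
[609.8819515   62.67438054  95.50570269] [-1.8674645   2.29531422  4.44285671] [0.49804616 0.25048561 0.01501619]
```

```bash
T='python3 -m handwheel'
$T '0 0 0 -1 -.7 0 0;0 0 0 0 0 0 0;0 0 0 0 0 0 0' |grep -E 'eef|cont'
$T '0 0 0 0 0 1.5 0;0 0 0 0 0 1.5 0;0 0 0 0 0 0 0' |grep -E 'eef|cont'
```

```text
eef_pos: [608.7, 63.1, 95.3]
contact_force: [-0.1, 2.3, 1.5]
eef_pos: [608.6, 63.3, 92.0]
contact_force: [0.4, 5.9, -0.7]
```

```bash
T='python3 -m handwheel'
$T '0 0 0 0 -.8 0 0;0 0 0 0 0 0 0;0 0 0 0 0 0 0' |grep -E 'eef|cont'
$T '0 0 0 0 0 2 0;0 0 0 0 0 1.5 0;0 0 0 0 0 0 0' |grep -E 'eef|cont'
$T '0 0 0 0 0 2 0;0 0 0 0 0 1.5 0;0 0 0 0 0 0 0' |grep -E 'eef|cont'
```

```text
eef_pos: [608.4, 63.6, 92.1]
contact_force: [1.0, 2.6, -1.4]
eef_pos: [608.5, 63.7, 88.5]
contact_force: [1.5, 2.1, -0.7]
eef_pos: [608.4, 63.7, 84.9]
contact_force: [0.5, 2.6, -0.3]
```

```bash
T='python3 -m handwheel'
$T '0 0 0 0 -.5 1 0;0 0 0 0 0 1 0;0 0 0 0 0 0 0' |grep -E 'eef|cont'
$T '0 0 0 0 0 1 0;0 0 0 0 0 1 0;0 0 0 0 0 0 0' |grep -E 'eef|cont'
$T '0 0 0 0 0 1 0;0 0 0 0 0 1 0;0 0 0 0 0 0 0' |grep -E 'eef|cont'
$T '0 0 0 0 0 1 0;0 0 0 0 0 0 0;0 0 0 0 0 0 0' |grep -E 'eef|cont|clock'
```

```text
eef_pos: [608.5, 64.0, 83.4]
contact_force: [-1.1, -0.1, 4.5]
eef_pos: [608.5, 64.0, 81.6]
contact_force: [-1.0, 0.5, 6.7]
eef_pos: [608.5, 64.0, 79.8]
contact_force: [-1.4, -0.0, 8.1]
clock: 25.1
eef_pos: [608.5, 64.0, 79.0]
contact_force: [-2.6, -1.4, 9.1]
```

```bash
T='python3 -m handwheel'
$T '0 0 0 0 0 1 0;0 0 0 0 0 1 0;0 0 0 0 0 0 0;0 0 0 0 0 0 0' |grep -E 'eef|cont'
$T '0 0 0 0 0 .7 0;0 0 0 0 0 .7 0;0 0 0 0 0 0 0;0 0 0 0 0 0 0' |grep -E 'eef|cont'
```

```text
eef_pos: [608.7, 64.1, 77.8]
contact_force: [-5.3, -1.3, 17.0]
eef_pos: [608.9, 64.1, 77.5]
contact_force: [-8.9, -1.1, 28.1]
```

```bash
T='python3 -m handwheel'
$T '0 0 0 -.5 0 -.4 0;0 0 0 0 0 0 0;0 0 0 0 0 0 0;0 0 0 0 0 0 0' 
python3 hk.py
```

```text
clock: 26.1
eef_pos: [608.7, 64.0, 77.6]
tcp_rot: [3.141, -0.002, 0.132]
contact_force: [-6.3, -1.5, 23.0]
opening: 0.111
grasp_force: 86.6
[608.69289883  64.0363087   77.61946482] [ 3.14127087e+00 -1.65806800e-03  1.31844945e-01] 0.11395544919820906
[350. 333.] [54. 16.] 86.42366790771484 [[341.0, 307.0], [356.0, 306.0], [360.0, 359.0], [344.0, 360.0]]
[297. 330.] [16. 59.] 3.5035319328308105 [[287.0, 359.0], [291.0, 300.0], [307.0, 301.0], [303.0, 360.0]]
[324. 313.] [48.  4.] 90.0 [[322.0, 289.0], [326.0, 289.0], [326.0, 337.0], [322.0, 337.0]]
8 [[322.7, 328.5], [322.7, 281.9]]
10 [[322.7, 331.3], [322.7, 284.2]]
12 [[322.7, 334.1], [322.7, 286.6]]
```

The knob hasn't shifted in the grip (line unchanged) and presses the stop at 23 N. Handing in.

```bash
python3 -c "
from rig import r
print(r.sign_off())"
```

```text
the job is handed in; nothing more can be done
None
```

Handed in at about 26 s of the 67 s limit (no verdict came back): by my measurements the cover is fully back, the scraper lies flat on the bench, and the knob is fully on the spindle, held against the spring stop at about 23 N.

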